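Put the finishing tools back on their outline mats

ROBOT

A 6-joint arm with a two-finger parallel gripper is mounted at the origin on a cart in front of the work surface, level with it; the furniture and walls round the work are solid. World frame = base frame: x ahead of the robot, y to its left, z up, the work surface at z = 0. Lengths are in m, angles in rad, forces in N, time in s.
With the tool pointing down it reaches from about 0.375 to 0.9 m from the base axis. Payload 3.1 kg.
Tool frame: the origin (TCP) lies on the centre line of the jaws, within the pads' length; the fingertips stand 19 mm ahead of it and the grasp point (between the pads) is the TCP; z points along the fingers, y is the direction in which the jaws open and shut (so a half turn about z gives the same grasp; the last joint's range is limited). The gripper opens to 85 mm and grips with 20 to 120 N. Pads are 22 mm wide; open, the fingers measure 114 mm over their backs; the gripper's body (76 mm by 85 mm) begins 54 mm behind the grasp point. The pads swing forward as they close: fully open they stand 13 mm farther back than shut.
Start: joints at [1.153, 0.527, 1.433, -0, 1.181, -0.178], TCP at [0.148, 0.607, 0.25] pointing down, gripper open.
Joint ranges: [-3.08, 3.08], [-0.75, 2.2], [0.22, 2.44], [-1.43, 4.57], [0, 2.65], [-2.85, 2.85]. Speed limits (rad/s): [2.79, 2.79, 3.14, 3.14, 3.14, 3.14].

INTERFACE

Orientations are given as a unit quaternion [x, y, z, w].
In Python, from station import manip, imaging, workorder gives the robot as it stands.
- The arm moves only by the shell command python3 -m creep 'ROWS' [FORCE]. ROWS is a JSON object of lists of equal length, an entry for each row: "claw": the finger opening in cm, from 0 to 8.54; "dp": the shift along the tool's x, y, z in cm, a list of three; "roll": the turn about the tool's z in rad. In form: {"claw": [claw, ...], "dp": [[dx, dy, dz], ...], "roll": [roll, ...]}. A call has 1 to 12 rows; each row is the pose to reach, as a shift and turn from the pose commanded when the call began, along the tool's axes at that moment; what a row does not reach only later rows make up. A row lasts 1/10 s, in which the tool goes at most 50 mm and 8.59 degrees, less where a joint would pass 70% of its speed; a pose out of reach is approached as far as the arm can. A call with a gripper value outside its range is refused whole. The fingers move at their own pace and stop on an object; FORCE is the grip in N (left out, the last holds). Time passes only in rows, so rows that repeat a pose let the fingers close. It gives the time, the measured TCP pose, the force and the opening at its end, in the units of the state.
- manip.sense(): the state, without advancing time (a new reading comes with each control period).
- imaging.snapshot(name): name is "scene" or "top" or "wrist"; returns a dict with "image" (480x640x3 uint8, red, green, blue), "z_map" (480x640 float32, m along the optical axis (not along the pixel's ray), 0 where there is no reading), "vfov" (degrees; the focal length in pixels is half the picture's height over the tangent of half this angle, whatever the lens; pixels are square), "cx", "cy" (the principal point, pixels), "R" (3x3) and "t" (3): a world point X has camera coordinates R X + t. Camera axes: x right, y down, z forward; pixel columns grow to the right and rows downward; lengths in m; the calibration is good to about 2 mm. A picture is of the moment at which its call begins.
- workorder.sign_off(): hands the job in, once; it reports no verdict.
The state is a dict: "t": time; "q": joint angles; "qd": joint speeds; "tau": joint torques, N m; "tcp_pos": TCP position; "tool_rot": TCP orientation; "force": force on the tool from outside, world axes, zero at the start; "ft_torque": the same for the moment, N m; "finger_gap": opening from 0.0 (shut) to 1.0 (fully open).
Only numpy, scipy, OpenCV 4.12 (cv2) and the standard library are available. Lean on these libraries where they do the work, as an engineer would, in place of code of your own. Each camera call takes 0.05 s, during which the arm holds its last target.

TASK

Tidy the finishing tools at the end of the shift: put the timer, the ring cutter, the piping nozzle and the marker each on the blue mat that bears its outline, centred on the outline (within about a centimetre). The timer, cutter and nozzle stand upright as they do now, the marker lies along its bar, either way round. Let go of everything, and leave the tape roll and the green scraper where they are.

Things in the scene. Friction and masses are not known exactly. Their poses are not given: they have to be found in the camera images.
- timer_center (a point): Kitchen timer: white upright drum, 62 mm diameter, 42 mm high, loose, about 140 g; grip it across the outside. The point is its centre, half-way up (21 mm above its foot); z up.
- cutter_center (a point): Steel ring pastry cutter: short round tube, 52 mm outside diameter, 34 mm high, loose, about 30 g. The simulation treats it as a solid drum, so grip it across the outside only, never with a finger inside. The point is its centre, half-way up (17 mm above its foot); z up.
- nozzle_center (a point): Steel piping nozzle: small cone standing on its wide end, 27 mm diameter at the foot, narrower at the top, 40 mm high, loose, about 15 g; grip it low. The point is its centre, half-way up (20 mm above its foot); z up.
- marker_center (a point): Felt marker pen, white barrel with black ends, lying flat; 16 mm wide, 120 mm long, 15 mm high, loose, about 18 g; does not roll. The point is its centre, half-way up (7.5 mm above the surface); y along its length, z up.
- pad_timer: Fixed flat blue mat, 84 mm (its x) by 140 mm (its y), 3 mm thick, origin at the centre of its underside, z up. In its middle, printed in white: a clock face: a white ring with twelve ticks, 62 mm across, with two white hands inside it. The timer's place is centred on it.
- pad_cutter: Fixed flat blue mat, 84 mm (its x) by 140 mm (its y), 3 mm thick, origin at the centre of its underside, z up. In its middle, printed in white: a plain thin ring, 52 mm outside and 42 mm inside diameter, empty within. The ring cutter's place is centred on it.
- pad_nozzle: Fixed flat blue mat, 84 mm (its x) by 140 mm (its y), 3 mm thick, origin at the centre of its underside, z up. In its middle, printed in white: a small white disc of 27 mm diameter with a blue dot in the centre. The nozzle's place is centred on it.
- pad_marker: Fixed flat blue mat, 84 mm (its x) by 140 mm (its y), 3 mm thick, origin at the centre of its underside, z up. In its middle, printed in white: a white bar with round ends, 120 mm long (along the mat's y) and 16 mm wide. The marker's place is lying on that bar, either way round.
- tape_roll: Bystander: loose roll of brown tape, 92 mm diameter, 48 mm high; origin at the centre of its underside. Leave it alone.
- dough_scraper: Bystander: loose flat green half-round dough scraper, 95 x 110 x 8 mm; origin at the centre of its underside. Leave it alone.

How it is judged:
By the outcome, as a careful person would: the job done as asked, in the order asked, and still so for the second after the job is handed in, with the robot touching nothing.
It also fails if it takes over 112 s, if anything falls off the work surface, if the arm or the gripper's body presses on something with over 40 N, if the wrist force passes 120 N, or if a joint passes its speed limit or range.

## Working session

There is one attempt and no reset: what is moved stays moved. The work goes in short steps, Python scripts to look and compute and a shell command to move; the robot and the scene stay as the last step left them, time stands still between calls to the robot, and variables do not carry over. Pictures are saved under pics/ and viewed, and the job is handed in when it is done.

```bash
mkdir -p pics
cat > h.py <<'E'
import numpy as np, cv2
from station import manip, imaging, workorder
def snap(n,f=None):
    s=imaging.snapshot(n)
    if f: cv2.imwrite('pics/'+f,cv2.cvtColor(s['image'],cv2.COLOR_RGB2BGR))
    return s
def world(s):
    f=240/np.tan(np.radians(s['vfov'])/2)
    z=s['z_map'].astype(float)
    v,u=np.mgrid[:480,:640]
    C=np.stack([(u-s['cx'])/f*z,(v-s['cy'])/f*z,z],-1)
    W=(C-np.array(s['t']))@np.array(s['R'])
    W[z==0]=np.nan
    return W
E
python3 - <<'E'
from h import *
np.set_printoptions(precision=4,suppress=True)
for n in ['scene','top','wrist']:
    s=snap(n,n+'0.png'); np.savez('/tmp/'+n,**s); print(n,s['vfov'],s['cx'],s['cy'],np.array(s['R']),s['t'])
print(manip.sense())
E
```

```text
scene 49.5084496089667 313.2427645951979 246.01044686931928 [[ 0.9024 -0.4308  0.0091]
 [-0.2109 -0.4599 -0.8626]
 [ 0.3758  0.7765 -0.5058]] [-0.5548  0.1836  0.9819]
top 56.65636202063738 322.2379376115068 243.20800339081865 [[ 0.0109 -0.9998  0.0155]
 [-0.998  -0.0119 -0.0619]
 [ 0.0621 -0.0148 -0.998 ]] [-0.0083  0.5789  1.0808]
wrist 66.05445997866715 317.9964346595864 244.50195747247386 [[ 0.2369  0.9715 -0.0016]
 [ 0.9301 -0.2264  0.2894]
 [ 0.2808 -0.07   -0.9572]] [-0.6247 -0.0387  0.3797]
{'t': 0.15, 'q': array([ 1.1525,  0.5283,  1.4336,  0.    ,  1.1814, -0.1785]), 'qd': array([-0.0012, -0.0034, -0.0021,  0.001 ,  0.0008,  0.0013]), 'tau': array([  0.0002, -44.2745, -17.8276,  -0.0002,   0.0056,   0.    ]), 'tcp_pos': array([0.1482, 0.6066, 0.2495]), 'tool_rot': array([ 0.1196,  0.9928, -0.0008, -0.0003]), 'force': array([ 0.1171,  0.4506, -0.7136]), 'ft_torque': array([-0.0034,  0.0353,  0.0086]), 'finger_gap': 1.001539151739696}
```

View pics/top0.png

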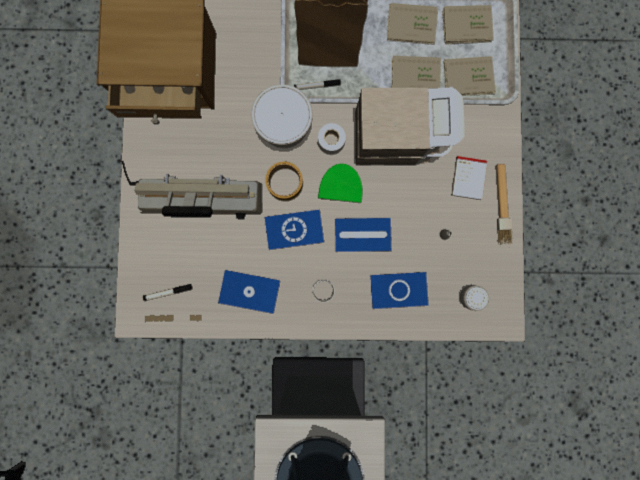

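View pics/scene0.png

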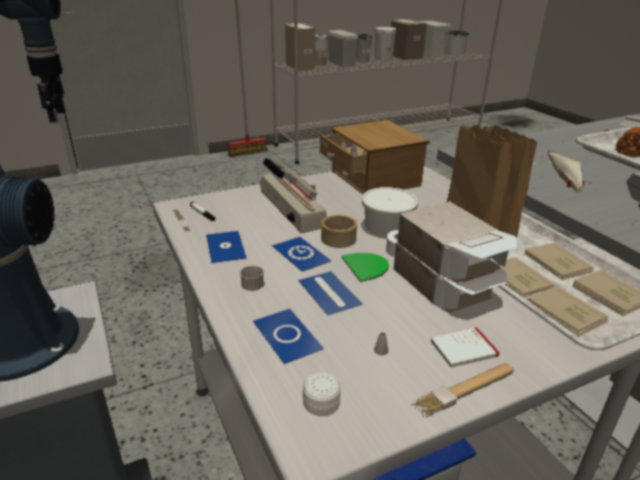

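View pics/wrist0.png

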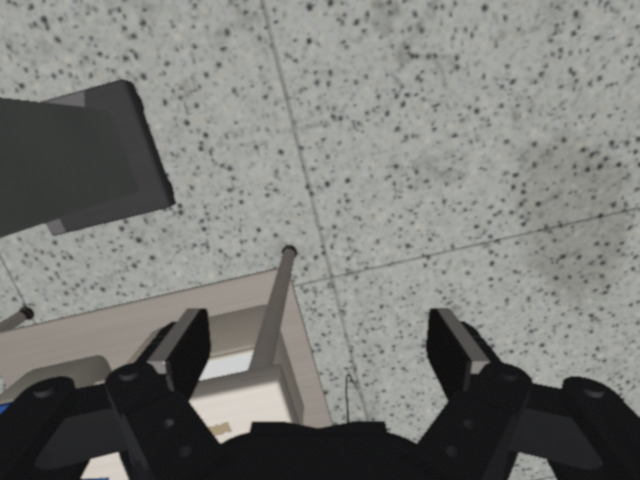

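The top view shows these positions:
- Mats: clock (294,230), bar (363,235), disc (249,291), ring (399,290).
- Objects: timer (475,297), cutter (323,290), nozzle (445,234), marker (167,292).
- Leave alone: brown tape roll (285,180) and green scraper (341,184).

Next I'll measure them.

Run:
```python
from h import *
np.set_printoptions(precision=4,suppress=True)
for n in ['top','scene']:
    s=dict(np.load('/tmp/%s.npz'%n)); W=world(s); im=s['image'].astype(int)
    print(n,'table z', np.nanmedian(W[...,2][(abs(W[...,2])<.02)&(W[...,0]>.3)&(W[...,0]<1)]))
    R,G,B=im[...,0],im[...,1],im[...,2]
    m=((B>R+40)&(B>G+20)&(abs(W[...,2])<.03)&(W[...,0]<.9)&(W[...,0]>.3)).astype('uint8')
    m=cv2.morphologyEx(m,cv2.MORPH_CLOSE,np.ones((3,3)))
    k,l,st,c=cv2.connectedComponentsWithStats(m)
    f=240/np.tan(np.radians(s['vfov'])/2)
    for i in range(1,k):
        if st[i,4]<150: continue
        cs,_=cv2.findContours((l==i).astype('uint8'),cv2.RETR_EXTERNAL,2)
        P=cs[0][:,0].astype(float)
        d=np.c_[(P[:,0]-s['cx'])/f,(P[:,1]-s['cy'])/f,np.ones(len(P))]@s['R']
        C=-s['R'].T@s['t']; Q=C+d*((.003-C[2])/d[:,2])[:,None]
        r=cv2.minAreaRect((Q[:,:2]*1000).astype('float32')); print('pad',c[i],r)
    # heights of objects above table
    m=((W[...,2]>.007)&(W[...,2]<.06)&(W[...,0]<.8)&(W[...,0]>.3)&(abs(W[...,1])<.6)).astype('uint8')
    k,l,st,c=cv2.connectedComponentsWithStats(m)
    for i in range(1,k):
        if st[i,4]<20: continue
        Q=W[l==i]; t=Q[Q[:,2]>np.percentile(Q[:,2],95)-.006]
        print('obj',c[i],st[i,4],'zmax',np.percentile(Q[:,2],95),'bbox',Q.min(0)[:2],Q.max(0)[:2],'topmid',(t.min(0)+t.max(0))[:2]/2, cv2.minAreaRect((t[:,:2]*1000).astype('float32')))
```

```text
top table z 0.0006816146522814089
pad [293.9053 229.1541] ((614.2432250976562, 69.32621002197266), (82.73743438720703, 139.1079864501953), 8.46401596069336)
pad [362.8853 234.2418] ((603.1082763671875, -103.0466079711914), (83.01598358154297, 138.51113891601562), 0.732931911945343)
pad [248.7937 291.3857] ((458.23089599609375, 178.7254180908203), (138.7087860107422, 82.82249450683594), 79.84088897705078)
pad [398.958  289.9811] ((465.5050354003906, -194.6011199951172), (82.90650939941406, 138.72433471679688), 3.9892518520355225)
obj [389.5957 161.4601] 376 zmax 0.05592911610038583 bbox [ 0.7785 -0.2714] [ 0.7994 -0.0827] topmid [ 0.7889 -0.1694] ((784.8290405273438, -169.03781127929688), (173.2358856201172, 19.74153709411621), 86.85746002197266)
obj [469.4748 177.7708] 1152 zmax 0.01470212130296697 bbox [ 0.6952 -0.4148] [ 0.7996 -0.3284] topmid [ 0.7474 -0.3709] ((749.496337890625, -371.0437927246094), (75.79297637939453, 100.35935974121094), 82.06541442871094)
obj [283.8962 179.9925] 530 zmax 0.05047042944895453 bbox [0.6845 0.0492] [0.7743 0.1368] topmid [0.7294 0.093 ] ((729.3440
[... 4503 characters left out ...]
1054688), 82.73062896728516)
obj [381.5258 343.615 ] 213 zmax 0.04080643755144273 bbox [ 0.5941 -0.3219] [ 0.6188 -0.3005] topmid [ 0.6069 -0.308 ] ((607.1249389648438, -308.6888732910156), (15.282363891601562, 12.680774688720703), 44.465232849121094)
obj [462.9901 388.3805] 1414 zmax 0.01832945586152416 bbox [ 0.5828 -0.4767] [ 0.7858 -0.4385] topmid [ 0.6843 -0.4576] ((683.9209594726562, -453.81207275390625), (203.09373474121094, 34.498130798339844), 3.3147363662719727)
obj [321.2962 393.7218] 1330 zmax 0.045159903537520654 bbox [ 0.4194 -0.4063] [ 0.4793 -0.345 ] topmid [ 0.4504 -0.3749] ((449.28057861328125, -375.66046142578125), (57.79513168334961, 58.59490966796875), 37.41852569580078)
```

```bash
cat >> h.py <<'E'
from scipy.spatial.transform import Rotation as Ro
def go(*targets):
    s=manip.sense(); R=Ro.from_quat(s['tool_rot']).as_matrix()
    jaw=np.degrees(np.arctan2(R[1,1],R[0,1]))
    print('t %.1f tcp %s jaw %.1f tilt %.2f q6 %.2f F %s gap %.3f'%(s['t'],np.round(s['tcp_pos'],4),jaw,np.degrees(np.arccos(-R[2,2])),s['q'][5],np.round(s['force'],1),s['finger_gap']))
    for t in targets:
        d=(R.T@(np.array(t[:3])-s['tcp_pos']))*100
        r=0
        if len(t)>3: r=np.radians((jaw-t[3]+90)%180-90)
        print('->',t,'dp',np.round(d,2),'roll',round(r,3))
E
python3 -c "
from h import *
go((.5,.2,.2),(.4495,-.3745,.15))"
```

```text
t 0.1 tcp [0.1482 0.6066 0.2495] jaw 76.3 tilt 0.10 q6 -0.18 F [ 0.1  0.5 -0.7] gap 1.002
-> (0.5, 0.2, 0.2) dp [-43.83 -31.14   4.99] roll 0
-> (0.4495, -0.3745, 0.15) dp [-52.57 -88.13  10.09] roll 0
```

```bash
python3 -m creep '{"claw":[8.5,8.5,8.5,8.5,8.5,8.5,8.5,8.5,8.5,8.5,8.5,8.5],"dp":[[-43.8,-31.1,5],[-43.8,-31.1,5],[-43.8,-31.1,5],[-43.8,-31.1,5],[-43.8,-31.1,5],[-43.8,-31.1,5],[-43.8,-31.1,5],[-43.8,-31.1,5],[-43.8,-31.1,5],[-43.8,-31.1,5],[-43.8,-31.1,5],[-43.8,-31.1,5]],"roll":[0,0,0,0,0,0,0,0,0,0,0,0]}' 40; python3 -c "
from h import *
go((.4495,-.3745,.15))"
```

```text
t: 1.35
tcp_pos: [0.504, 0.1972, 0.1999]
tool_rot: [0.123, 0.992, -0.0, 0.001]
force: [-0.0, -0.4, 0.3]
finger_gap: 0.997
t 1.4 tcp [0.504  0.1972 0.1999] jaw 75.9 tilt 0.16 q6 -1.16 F [-0.  -0.4  0.3] gap 0.997
-> (0.4495, -0.3745, 0.15) dp [ -8.61 -56.78   5.02] roll 0
```

```bash
python3 -m creep '{"claw":[8.5,8.5,8.5,8.5,8.5,8.5,8.5,8.5,8.5,8.5,8.5,8.5],"dp":[[-8.6,-56.8,5],[-8.6,-56.8,5],[-8.6,-56.8,5],[-8.6,-56.8,5],[-8.6,-56.8,5],[-8.6,-56.8,5],[-8.6,-56.8,5],[-8.6,-56.8,5],[-8.6,-56.8,5],[-8.6,-56.8,5],[-8.6,-56.8,5],[-8.6,-56.8,5]],"roll":[0,0,0,0,0,0,0,0,0,0,0,0]}'
python3 - <<'E'
from h import *
s=snap('wrist','w1.png'); W=world(s)
m=(W[...,2]>.035)&(W[...,2]<.05)&(np.hypot(W[...,0]-.45,W[...,1]+.375)<.08)
Q=W[m]; print(m.sum(),Q.min(0),Q.max(0),(Q.min(0)+Q.max(0))/2)
go((.4495,-.3745,.1),(.4495,-.3745,.026))
E
```

```text
t: 2.55
tcp_pos: [0.4485, -0.3749, 0.1501]
tool_rot: [0.121, 0.993, -0.001, 0.001]
force: [0.7, 0.7, -0.3]
finger_gap: 0.994
6066 [ 0.41964799 -0.40449421  0.03500392] [ 0.48071583 -0.34412203  0.04535868] [ 0.45018191 -0.37430812  0.0401813 ]
t 2.6 tcp [ 0.4487 -0.3784  0.15  ] jaw 76.0 tilt 0.34 q6 -2.22 F [ 0.9 -3.4  0.8] gap 0.995
-> (0.4495, -0.3745, 0.1) dp [0.04 0.42 5.  ] roll 0
-> (0.4495, -0.3745, 0.026) dp [ 0.06  0.46 12.4 ] roll 0
```

View pics/w1.png

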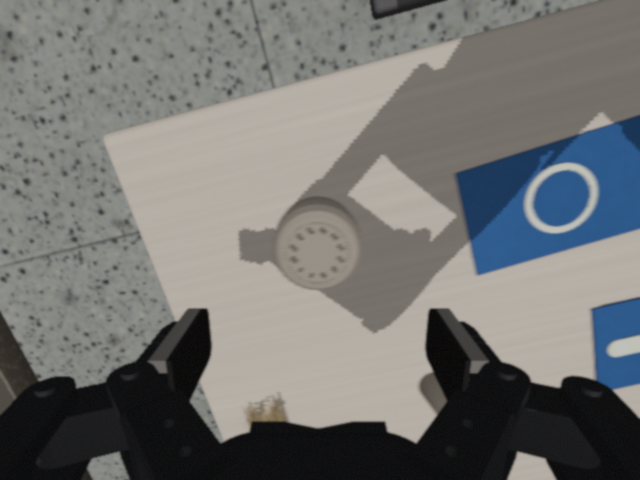

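```bash
python3 -m creep '{"claw":[8.5,8.5,8.5,8.5,8.5],"dp":[[0,0,3],[0,0,5],[0,0,6],[0,0,6],[0,0,6]],"roll":[0,0,0,0,0]}'; python3 -c "
from h import *
go((.4502,-.3743,.026))"
```

```text
t: 3.1
tcp_pos: [0.4492, -0.3709, 0.0908]
tool_rot: [0.119, 0.993, -0.0, 0.0]
force: [-0.5, 0.8, 0.3]
finger_gap: 0.994
t 3.1 tcp [ 0.4492 -0.3709  0.0908] jaw 76.3 tilt 0.03 q6 -2.21 F [-0.5  0.8  0.3] gap 0.994
-> (0.4502, -0.3743, 0.026) dp [-0.18 -0.3   6.48] roll 0
```

```bash
python3 -m creep '{"claw":[8.5,8.5,8.5,8.5,8.5,8.5],"dp":[[-0.2,-0.3,2],[-0.2,-0.3,4],[-0.2,-0.3,5.5],[-0.2,-0.3,6.5],[-0.2,-0.3,6.5],[-0.2,-0.3,6.5]],"roll":[0,0,0,0,0,0]}'; python3 -m creep '{"claw":[5.5,5.5,5.5,5.5,5.5,5.5,5.5,5.5],"dp":[[0,0,0],[0,0,0],[0,0,0],[0,0,0],[0,0,0],[0,0,0],[0,0,0],[0,0,0]],"roll":[0,0,0,0,0,0,0,0]}' 40; python3 -c "
from h import *
go((.4502,-.3743,.026))"
```

```text
t: 3.7
tcp_pos: [0.4501, -0.3748, 0.0256]
tool_rot: [0.12, 0.993, -0.0, 0.0]
force: [0.6, -0.3, -0.0]
finger_gap: 0.994
t: 4.5
tcp_pos: [0.4503, -0.375, 0.0266]
tool_rot: [0.12, 0.993, -0.001, 0.001]
force: [-0.1, 0.9, 5.7]
finger_gap: 0.703
t 4.5 tcp [ 0.4503 -0.375   0.0266] jaw 76.3 tilt 0.10 q6 -2.22 F [-0.1  0.9  5.7] gap 0.703
-> (0.4502, -0.3743, 0.026) dp [0.03 0.07 0.06] roll 0
```

```bash
python3 -m creep '{"claw":[5.5,5.5,5.5,5.5,5.5],"dp":[[0,0,-2],[0,0,-5],[0,0,-9],[0,0,-9],[0,0,-9]],"roll":[0,0,0,0,0]}'; python3 -c "
from h import *
go((.614,.069,.12))"
```

```text
t: 5.0
tcp_pos: [0.4501, -0.3749, 0.1163]
tool_rot: [0.12, 0.993, -0.001, 0.001]
force: [0.1, -1.1, -1.6]
finger_gap: 0.706
t 5.0 tcp [ 0.4501 -0.3749  0.1163] jaw 76.3 tilt 0.13 q6 -2.22 F [ 0.1 -1.1 -1.6] gap 0.706
-> (0.614, 0.069, 0.12) dp [-5.38 47.01 -0.42] roll 0
```

```bash
python3 -m creep '{"claw":[5.5,5.5,5.5,5.5,5.5,5.5,5.5,5.5,5.5,5.5,5.5,5.5],"dp":[[-0.3,2,0],[-0.7,6,0],[-1.2,11,0],[-1.8,16,0],[-2.4,21,0],[-3,26,0],[-3.6,31,0],[-4.2,36,0],[-4.7,41,0],[-5.1,44.5,0],[-5.3,46.5,0],[-5.4,47,0]],"roll":[0,0,0,0,0,0,0,0,0,0,0,0]}'; python3 -m creep '{"claw":[5.5,5.5,5.5],"dp":[[0,0,2],[0,0,2],[0,0,2]],"roll":[0,0,0]}'
python3 - <<'E'
from h import *
snap('wrist','w2.png')
go((.614,.069,.032))
E
```

```text
t: 6.2
tcp_pos: [0.613, 0.0719, 0.1133]
tool_rot: [0.118, 0.993, 0.0, -0.002]
force: [0.1, -0.2, -1.1]
finger_gap: 0.701
t: 6.5
tcp_pos: [0.6126, 0.0681, 0.0941]
tool_rot: [0.12, 0.993, -0.0, -0.002]
force: [-0.4, 1.0, -0.4]
finger_gap: 0.702
t 6.5 tcp [0.6134 0.0681 0.0949] jaw 76.2 tilt 0.10 q6 -1.40 F [ 0.4  0.4 -1.2] gap 0.700
-> (0.614, 0.069, 0.032) dp [-0.05  0.11  6.29] roll 0
```

View pics/w2.png

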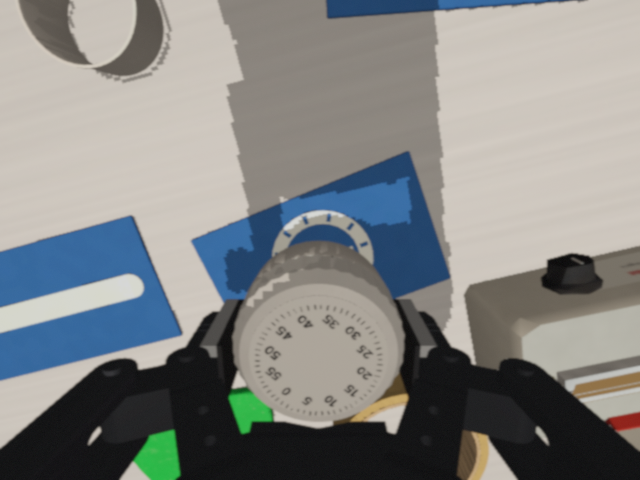

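The wrist view shows the timer held upright at (320,350), with the clock ring at (322,250) below it. I'll lower it now.

```bash
python3 -m creep '{"claw":[5.5,5.5,5.5,5.5,5.5,5.5,5.5],"dp":[[0,0.1,2],[0,0.1,4],[0,0.1,5.2],[0,0.1,6],[0,0.1,6.3],[0,0.1,6.3],[0,0.1,6.3]],"roll":[0,0,0,0,0,0,0]}'; python3 -c "
from h import *
go((.614,.069,.030))"
```

```text
t: 7.25
tcp_pos: [0.6147, 0.07, 0.033]
tool_rot: [0.12, 0.993, 0.0, 0.001]
force: [-0.4, 0.1, -1.3]
finger_gap: 0.704
t 7.2 tcp [0.6147 0.07   0.033 ] jaw 76.3 tilt 0.08 q6 -1.40 F [-0.4  0.1 -1.3] gap 0.704
-> (0.614, 0.069, 0.03) dp [ 0.05 -0.12  0.3 ] roll 0
```

```bash
python3 -m creep '{"claw":[5.5,5.5,5.5,5.5],"dp":[[0.05,-0.1,0.15],[0.05,-0.1,0.3],[0.05,-0.1,0.3],[0.05,-0.1,0.3]],"roll":[0,0,0,0]}';python3 -m creep '{"claw":[8,8,8,8,8],"dp":[[0,0,0],[0,0,0],[0,0,0],[0,0,0],[0,0,0]],"roll":[0,0,0,0,0]}'; python3 -m creep '{"claw":[8.4,8.4,8.4,8.4,8.4],"dp":[[0,0,-1],[0,0,-4],[0,0,-8],[0,0,-10],[0,0,-10]],"roll":[0,0,0,0,0]}'; python3 -c "
from h import *
go((.461,-.0055,.12),(.461,-.0055,.023))"
```

```text
t: 7.65
tcp_pos: [0.6137, 0.0692, 0.0297]
tool_rot: [0.12, 0.993, -0.0, 0.0]
force: [-0.5, -0.5, 0.9]
finger_gap: 0.703
t: 8.15
tcp_pos: [0.6135, 0.0693, 0.0293]
tool_rot: [0.12, 0.993, -0.0, -0.0]
force: [-0.3, -0.0, -0.2]
finger_gap: 0.938
t: 8.65
tcp_pos: [0.6161, 0.0692, 0.1337]
tool_rot: [0.12, 0.993, 0.0, 0.004]
force: [0.8, -0.1, -0.2]
finger_gap: 0.98
t 8.7 tcp [0.6161 0.0692 0.1337] jaw 76.3 tilt 0.49 q6 -1.40 F [ 0.8 -0.1 -0.2] gap 0.980
-> (0.461, -0.0055, 0.12) dp [ 13.3  -10.94   1.24] roll 0
-> (0.461, -0.0055, 0.023) dp [ 13.38 -10.95  10.94] roll 0
```

```bash
python3 -m creep '{"claw":[8.4,8.4,8.4,8.4,8.4,8.4,8.4,8.4],"dp":[[4,-3,0],[8,-6.5,0],[11,-9,0],[13.3,-10.9,0],[13.3,-10.9,0],[13.3,-10.9,0],[13.3,-10.9,0],[13.3,-10.9,0]],"roll":[0,0,0,0,0,0,0,0]}'
python3 - <<'E'
from h import *
s=snap('wrist','w3.png'); W=world(s)
m=(W[...,2]>.03)&(W[...,2]<.042)&(np.hypot(W[...,0]-.461,W[...,1]+.005)<.06)
Q=W[m]; print(m.sum(),Q.min(0),Q.max(0),(Q.min(0)+Q.max(0))/2,cv2.minEnclosingCircle((Q[:,:2]*1000).astype('float32')))
go((.461,-.0055,.023))
E
```

```text
t: 9.45
tcp_pos: [0.4598, -0.0049, 0.1292]
tool_rot: [0.119, 0.993, -0.0, 0.001]
force: [0.3, 0.4, -0.4]
finger_gap: 0.986
888 [ 0.43691369 -0.03006565  0.03000102] [0.48949551 0.02214316 0.03628996] [ 0.4632046  -0.00396125  0.03314549] ((463.345458984375, -3.8449184894561768), 26.53673553466797)
t 9.5 tcp [ 0.4596 -0.0048  0.1292] jaw 76.3 tilt 0.07 q6 -1.59 F [-0.5 -0.6 -0.6] gap 0.979
-> (0.461, -0.0055, 0.023) dp [-0.14 -0.03 10.62] roll 0
```

View pics/w3.png

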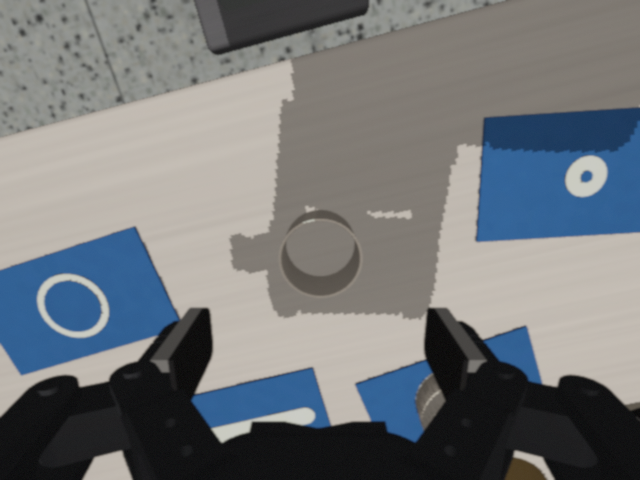

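The cutter is at (320,253), between the open fingers, and the disc mat's white disc is at (586,176).

```bash
python3 -m creep '{"claw":[8.4,8.4,8.4,8.4,8.4,8.4,8.4],"dp":[[-0.3,0.1,3],[-0.3,0.1,6],[-0.3,0.1,8.5],[-0.3,0.1,10],[-0.3,0.1,10.6],[-0.3,0.1,10.6],[-0.3,0.1,10.6]],"roll":[0,0,0,0,0,0,0]}'; python3 -m creep '{"claw":[4.5,4.5,4.5,4.5,4.5,4.5,4.5,4.5],"dp":[[0,0,0],[0,0,0],[0,0,0],[0,0,0],[0,0,0],[0,0,0],[0,0,0],[0,0,0]],"roll":[0,0,0,0,0,0,0,0]}' 30; python3 -m creep '{"claw":[4.5,4.5,4.5,4.5,4.5],"dp":[[0,0,-2],[0,0,-5],[0,0,-8],[0,0,-8],[0,0,-8]],"roll":[0,0,0,0,0]}'; python3 -c "
from h import *
go((.4655,-.1946,.1))"
```

```text
t: 10.2
tcp_pos: [0.4621, -0.0047, 0.0237]
tool_rot: [0.119, 0.993, -0.0, 0.0]
force: [0.1, -0.4, 0.4]
finger_gap: 0.985
t: 11.0
tcp_pos: [0.462, -0.0049, 0.0243]
tool_rot: [0.12, 0.993, -0.0, 0.001]
force: [-0.9, -0.3, 4.7]
finger_gap: 0.593
t: 11.5
tcp_pos: [0.4619, -0.0049, 0.1041]
tool_rot: [0.12, 0.993, -0.0, 0.001]
force: [0.4, -0.1, -0.1]
finger_gap: 0.59
t 11.5 tcp [ 0.4619 -0.0049  0.1041] jaw 76.3 tilt 0.13 q6 -1.58 F [ 0.4 -0.1 -0.1] gap 0.590
-> (0.4655, -0.1946, 0.1) dp [ -4.86 -18.34   0.42] roll 0
```

```bash
python3 -m creep '{"claw":[4.5,4.5,4.5,4.5,4.5,4.5,4.5,4.5,4.5],"dp":[[-0.6,-2,0],[-1.6,-6,0],[-2.8,-10.5,0],[-3.8,-14.5,0],[-4.6,-17.2,0],[-4.9,-18.3,0],[-4.9,-18.3,2],[-4.9,-18.3,2],[-4.9,-18.3,2]],"roll":[0,0,0,0,0,0,0,0,0]}'
python3 - <<'E'
from h import *
s=snap('wrist','w4.png'); W=world(s)
go((.4655,-.1946,.028))
# ring-mat: blue
im=s['image'].astype(int); m=(im[...,2]>im[...,0]+35)&(np.hypot(W[...,0]-.4655,W[...,1]+.1946)<.09)
Q=W[m]; print(m.sum(),np.nanmedian(Q[:,2]),cv2.minAreaRect((Q[:,:2]*1000).astype('float32')))
E
```

```text
t: 12.4
tcp_pos: [0.4646, -0.1926, 0.0825]
tool_rot: [0.119, 0.993, 0.001, -0.002]
force: [-0.5, -1.3, -0.3]
finger_gap: 0.592
t 12.4 tcp [ 0.4651 -0.1928  0.083 ] jaw 76.3 tilt 0.13 q6 -1.95 F [-0.3 -0.6 -0.2] gap 0.593
-> (0.4655, -0.1946, 0.028) dp [-0.09 -0.17  5.5 ] roll 0
24093 0.003682652052293625 ((465.8706359863281, -193.25759887695312), (83.69654083251953, 139.56912231445312), 3.9915382862091064)
```

View pics/w4.png

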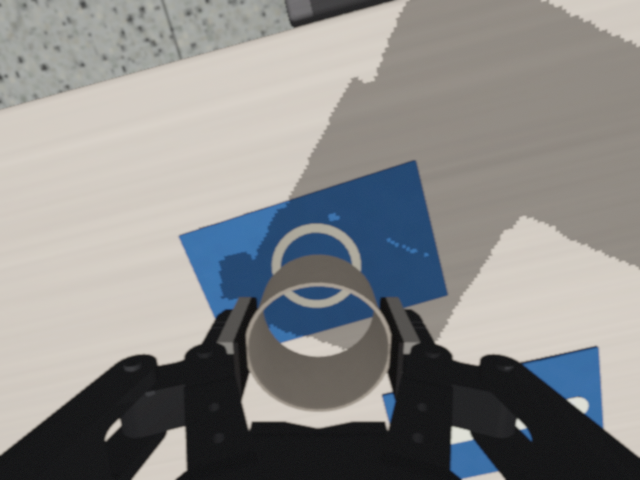

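The cutter is held at (318,345) over the ring at (317,265). The wrist view puts the mat's centre at (0.4659, -0.1933).

```bash
python3 -m creep '{"claw":[4.5,4.5,4.5,4.5,4.5,4.5,4.5,4.5],"dp":[[-0.1,-0.1,1.5],[-0.1,-0.1,3],[-0.1,-0.1,4.2],[-0.1,-0.1,5],[-0.1,-0.1,5.4],[-0.1,-0.1,5.6],[-0.1,-0.1,5.6],[-0.1,-0.1,5.6]],"roll":[0,0,0,0,0,0,0,0]}';python3 -m creep '{"claw":[8,8,8,8,8],"dp":[[0,0,0],[0,0,0],[0,0,0],[0,0,0],[0,0,0]],"roll":[0,0,0,0,0]}'; python3 -m creep '{"claw":[8,8,8,8,8,8],"dp":[[0,0,-1],[0,0,-4],[0,0,-8],[0,0,-11],[0,0,-11],[0,0,-11]],"roll":[0,0,0,0,0,0]}'; python3 -c "
from h import *
go((.606,-.308,.13))"
```

```text
t: 13.25
tcp_pos: [0.4667, -0.1956, 0.0277]
tool_rot: [0.12, 0.993, -0.0, 0.0]
force: [-0.7, -0.4, 0.8]
finger_gap: 0.598
t: 13.75
tcp_pos: [0.4664, -0.1954, 0.0273]
tool_rot: [0.12, 0.993, -0.0, 0.0]
force: [0.3, -0.1, -0.1]
finger_gap: 0.937
t: 14.35
tcp_pos: [0.4666, -0.1955, 0.1384]
tool_rot: [0.12, 0.993, -0.001, 0.001]
force: [-0.8, -0.5, -0.5]
finger_gap: 0.937
t 14.3 tcp [ 0.4666 -0.1955  0.1384] jaw 76.3 tilt 0.13 q6 -1.95 F [-0.8 -0.5 -0.5] gap 0.937
-> (0.606, -0.308, 0.13) dp [-16.21  -7.62   0.88] roll 0
```

```bash
python3 -m creep '{"claw":[6,6,6,6,6,6,6,6],"dp":[[-3,-1.4,0],[-7,-3.3,0],[-11,-5.2,0],[-14.5,-6.8,0],[-16.2,-7.6,0],[-16.2,-7.6,0],[-16.2,-7.6,0],[-16.2,-7.6,0]],"roll":[0,0,0,0,0,0,0,0]}'
python3 - <<'E'
from h import *
s=snap('wrist','w5.png'); W=world(s)
for a,b in ((.006,.02),(.03,.045)):
    m=(W[...,2]>a)&(W[...,2]<b)&(np.hypot(W[...,0]-.606,W[...,1]+.308)<.05)
    Q=W[m]; print(m.sum(),Q.min(0),Q.max(0),cv2.minEnclosingCircle((Q[:,:2]*1000).astype('float32')))
go((.606,-.308,.024))
E
```

```text
t: 15.15
tcp_pos: [0.6039, -0.3062, 0.136]
tool_rot: [0.12, 0.993, 0.001, -0.002]
force: [-0.4, 0.0, -0.1]
finger_gap: 0.702
424 [ 0.59425939 -0.32091361  0.00600931] [ 0.61863343 -0.29555594  0.01998162] ((605.9317626953125, -308.2183532714844), 12.741353988647461)
324 [ 0.59908522 -0.31579203  0.03001022] [ 0.6142217  -0.30027186  0.04202507] ((606.3671875, -308.2401428222656), 8.01494312286377)
t 15.2 tcp [ 0.6042 -0.3063  0.1364] jaw 76.3 tilt 0.20 q6 -1.97 F [-0.3  0.2  0.6] gap 0.703
-> (0.606, -0.308, 0.024) dp [-0.25 -0.14 11.24] roll 0
```

View pics/w5.png

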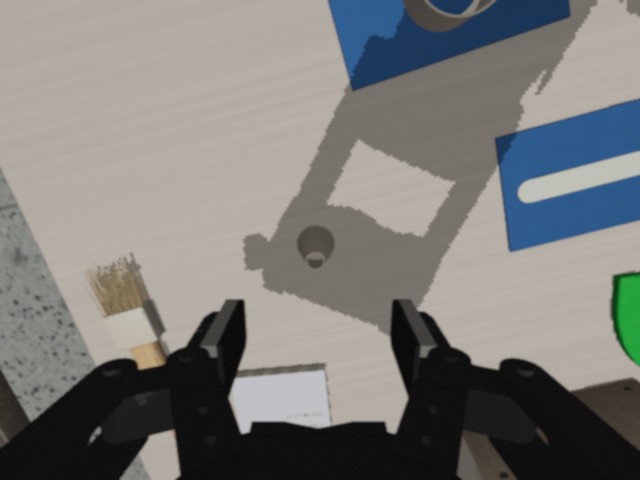

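The nozzle is at (316,247), centred at (0.606, -0.308), between the fingers.

```bash
python3 -m creep '{"claw":[6,6,6,6,6,6,6,6],"dp":[[-0.2,-0.1,3],[-0.2,-0.1,6],[-0.2,-0.1,8.5],[-0.2,-0.1,10.5],[-0.2,-0.1,11],[-0.2,-0.1,11.3],[-0.2,-0.1,11.3],[-0.2,-0.1,11.3]],"roll":[0,0,0,0,0,0,0,0]}'; python3 -c "
from h import *
go((.606,-.308,.023))"
```

```text
t: 16.0
tcp_pos: [0.6081, -0.3096, 0.0257]
tool_rot: [0.12, 0.993, -0.001, 0.001]
force: [-0.3, 0.7, -0.2]
finger_gap: 0.702
t 16.0 tcp [ 0.6081 -0.3096  0.0257] jaw 76.3 tilt 0.14 q6 -1.97 F [-0.3  0.7 -0.2] gap 0.702
-> (0.606, -0.308, 0.023) dp [0.24 0.1  0.27] roll 0
```

```bash
python3 -m creep '{"claw":[6,6,6],"dp":[[0.2,0.1,0.2],[0.2,0.1,0.2],[0.2,0.1,0.2]],"roll":[0,0,0]}'; python3 -m creep '{"claw":[2,2,2,2,2,2,2,2,2],"dp":[[0,0,0],[0,0,0],[0,0,0],[0,0,0],[0,0,0],[0,0,0],[0,0,0],[0,0,0],[0,0,0]],"roll":[0,0,0,0,0,0,0,0,0]}' 30;  python3 - <<'E'
from h import *
snap('scene','s1.png')
go()
E
```

```text
t: 16.3
tcp_pos: [0.6058, -0.3077, 0.0227]
tool_rot: [0.12, 0.993, -0.0, 0.0]
force: [-0.2, -0.0, -0.4]
finger_gap: 0.7
t: 17.2
tcp_pos: [0.6058, -0.3077, 0.0225]
tool_rot: [0.12, 0.993, -0.0, 0.0]
force: [0.8, 0.3, 3.3]
finger_gap: 0.271
t 17.2 tcp [ 0.6058 -0.3077  0.0225] jaw 76.3 tilt 0.02 q6 -1.97 F [-0.9  0.5  3.9] gap 0.269
```

View pics/s1.png

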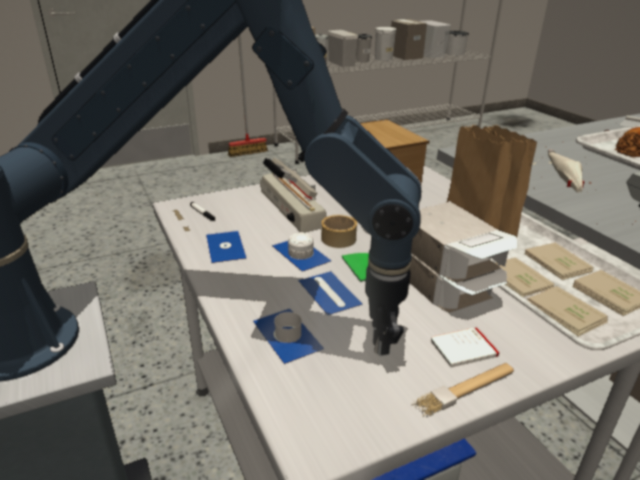

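The scene view shows the timer standing on the clock mat at (301,246) and the cutter on the ring mat at (287,327). The gripper holds the nozzle at (383,345), with a gap of about 23 mm on the cone. Lifting now.

```bash
python3 -m creep '{"claw":[2,2,2,2,2,2],"dp":[[0,0,-1],[0,0,-4],[0,0,-8],[0,0,-11],[0,0,-11],[0,0,-11]],"roll":[0,0,0,0,0,0]}'
python3 - <<'E'
from h import *
snap('wrist','w6.png')
go((.4582,.179,.1334))
E
```

```text
t: 17.85
tcp_pos: [0.6058, -0.3078, 0.1333]
tool_rot: [0.12, 0.993, -0.0, 0.001]
force: [-0.6, 0.4, 0.1]
finger_gap: 0.272
t 17.9 tcp [ 0.6051 -0.3072  0.1318] jaw 76.3 tilt 0.09 q6 -1.97 F [-0.3 -0.6 -0.3] gap 0.275
-> (0.4582, 0.179, 0.1334) dp [25.81 43.74 -0.1 ] roll 0
```

View pics/w6.png

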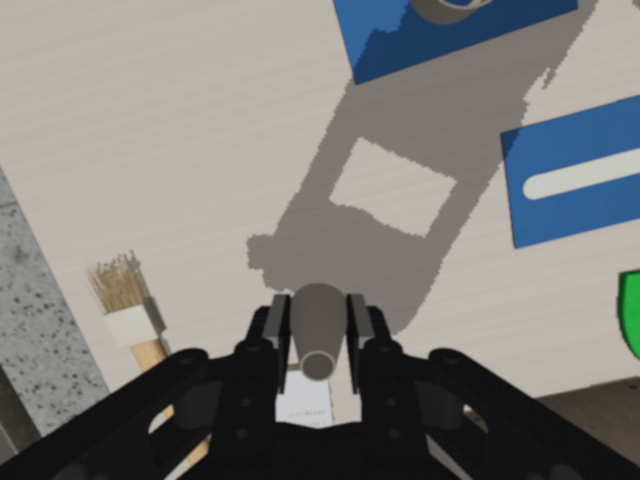

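The nozzle is held upright between the pads at (318,330). I'll carry it to the disc mat.

```bash
python3 -m creep '{"claw":[2,2,2,2,2,2,2,2,2,2,2,2],"dp":[[1,1.8,0],[3.2,5.5,0],[5.8,9.8,0],[8.4,14.2,0],[11,18.6,0],[13.6,23,0],[16.2,27.4,0],[18.8,31.8,0],[21.2,36,0],[23.4,39.6,0],[25,42.4,0],[25.8,43.7,0]],"roll":[0,0,0,0,0,0,0,0,0,0,0,0]}'; python3 -m creep '{"claw":[2,2,2],"dp":[[0,0,2],[0,0,4],[0,0,4]],"roll":[0,0,0]}'
python3 - <<'E'
from h import *
s=snap('wrist','w7.png'); W=world(s)
go((.4582,.179,.0262))
im=s['image'].astype(int); m=(im[...,2]>im[...,0]+35)&(np.hypot(W[...,0]-.458,W[...,1]-.179)<.09)
Q=W[m]; print(m.sum(),np.nanmedian(Q[:,2]),cv2.minAreaRect((Q[:,:2]*1000).astype('float32')))
E
```

```text
t: 19.1
tcp_pos: [0.4559, 0.1804, 0.1307]
tool_rot: [0.118, 0.993, -0.0, -0.002]
force: [-0.1, 0.7, 0.2]
finger_gap: 0.274
t: 19.4
tcp_pos: [0.4559, 0.1779, 0.0893]
tool_rot: [0.119, 0.993, -0.001, -0.004]
force: [0.2, -0.2, -1.1]
finger_gap: 0.272
t 19.4 tcp [0.4569 0.1779 0.0904] jaw 76.3 tilt 0.35 q6 -1.19 F [-0.2  0.4 -0.5] gap 0.269
-> (0.4582, 0.179, 0.0262) dp [-0.14  0.16  6.42] roll 0
24513 0.0036169294890160656 ((458.5290222167969, 180.7303924560547), (140.12245178222656, 83.60306549072266), 79.89078521728516)
```

View pics/w7.png

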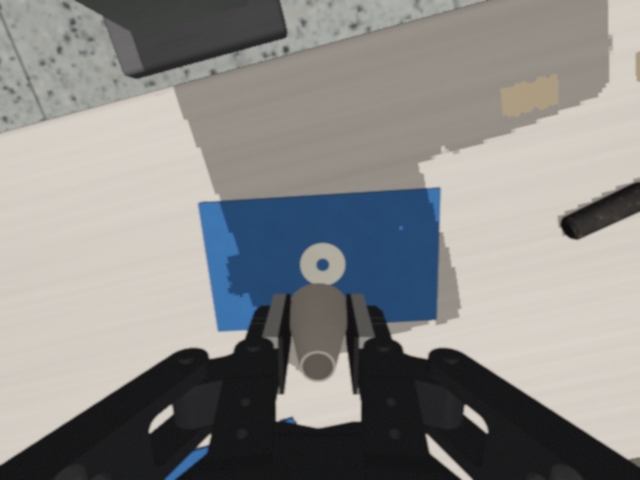

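The nozzle is over the disc mat and the printed disc is at (322,264). The wrist view puts the mat's centre at (0.4585, 0.1807), which differs from the top view by 2 mm, so I'll aim between the two.

```bash
python3 -m creep '{"claw":[2,2,2,2,2,2,2],"dp":[[-0.1,0.2,2],[-0.1,0.2,4],[-0.1,0.2,5.2],[-0.1,0.2,5.8],[-0.1,0.2,6],[-0.1,0.2,6],[-0.1,0.2,6]],"roll":[0,0,0,0,0,0,0]}'; python3 -c "
from h import *
go((.4583,.1799,.026))"
```

```text
t: 20.15
tcp_pos: [0.4607, 0.1798, 0.0329]
tool_rot: [0.12, 0.993, 0.0, 0.001]
force: [0.4, 0.4, 0.7]
finger_gap: 0.267
t 20.1 tcp [0.4607 0.1798 0.0329] jaw 76.3 tilt 0.06 q6 -1.19 F [0.4 0.4 0.7] gap 0.267
-> (0.4583, 0.1799, 0.026) dp [ 0.24 -0.05  0.69] roll 0
```

```bash
python3 -m creep '{"claw":[2,2,2,2,2],"dp":[[0.1,0,0.2],[0.2,0,0.4],[0.2,0,0.6],[0.2,0,0.7],[0.2,0,0.7]],"roll":[0,0,0,0,0]}';python3 -m creep '{"claw":[5,5,5,5,5],"dp":[[0,0,0],[0,0,0],[0,0,0],[0,0,0],[0,0,0]],"roll":[0,0,0,0,0]}' ; python3 -m creep '{"claw":[5,5,5,5,5,5],"dp":[[0,0,-1],[0,0,-4],[0,0,-8],[0,0,-11],[0,0,-11],[0,0,-11]],"roll":[0,0,0,0,0,0]}'; python3 -c "
from h import *
go((.4545,.3765,.13,14.65))"
```

```text
t: 20.65
tcp_pos: [0.4582, 0.1803, 0.0255]
tool_rot: [0.12, 0.993, -0.0, -0.0]
force: [-0.4, 0.1, 2.6]
finger_gap: 0.27
t: 21.15
tcp_pos: [0.4584, 0.1803, 0.0253]
tool_rot: [0.12, 0.993, -0.0, -0.0]
force: [0.3, -0.4, 0.1]
finger_gap: 0.588
t: 21.75
tcp_pos: [0.4586, 0.1803, 0.1364]
tool_rot: [0.12, 0.993, 0.0, 0.001]
force: [-0.0, -0.2, 0.0]
finger_gap: 0.586
t 21.8 tcp [0.4586 0.1803 0.1364] jaw 76.3 tilt 0.13 q6 -1.18 F [-0.  -0.2  0. ] gap 0.586
-> (0.4545, 0.3765, 0.13, 14.65) dp [ 5.06 18.96  0.65] roll 1.075
```

```bash
python3 -m creep '{"claw":[5,5,5,5,5,5,5,5,5,5,5],"dp":[[0.8,3,0],[1.9,7,0],[2.9,11,0],[4,15,0],[4.6,17.5,0],[5,19,0],[5,19,0],[5,19,0],[5,19,0],[5,19,0],[5,19,0]],"roll":[0.14,0.28,0.42,0.56,0.7,0.84,0.98,1.07,1.07,1.07,1.07]}'
python3 - <<'E'
from h import *
s=snap('wrist','w8.png'); W=world(s)
m=(W[...,2]>.009)&(W[...,2]<.025)&(np.hypot(W[...,0]-.4545,W[...,1]-.3765)<.1)
Q=W[m]; print(m.sum(),cv2.minAreaRect((Q[:,:2]*1000).astype('float32')), np.percentile(Q[:,2],95))
go((.4545,.3765,.023,14.65))
E
```

```text
t: 22.85
tcp_pos: [0.4546, 0.3763, 0.1346]
tool_rot: [0.609, 0.793, -0.001, -0.0]
force: [0.3, -0.8, 0.0]
finger_gap: 0.583
3390 ((454.4743347167969, 379.66827392578125), (15.191566467285156, 120.23380279541016), 14.538497924804688) 0.016177993045883375
t 22.9 tcp [0.4548 0.3764 0.1348] jaw 15.0 tilt 0.06 q6 0.24 F [ 0.1  0.4 -0.4] gap 0.586
-> (0.4545, 0.3765, 0.023, 14.65) dp [ 2.000e-02 -1.000e-02  1.118e+01] roll 0.006
```

View pics/w8.png

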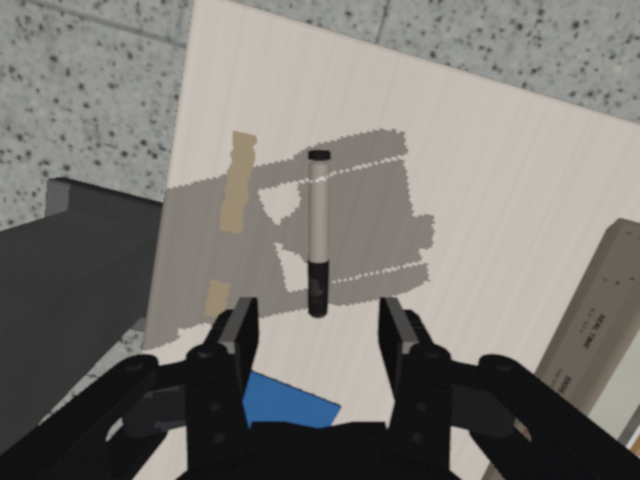

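The marker runs from (319,152) to (318,316), centred between the fingers.

```bash
python3 -m creep '{"claw":[5,5,5,5,5,5,5,5],"dp":[[0.15,0,3],[0.15,0,6],[0.15,0,8.5],[0.15,0,10],[0.15,0,10.6],[0.15,0,10.8],[0.15,0,10.8],[0.15,0,10.8]],"roll":[0,0,0,0,0,0,0,0]}'; python3 -c "
from h import *
go((.4545,.378,.0225,14.65))"
```

```text
t: 23.7
tcp_pos: [0.4553, 0.3786, 0.0284]
tool_rot: [0.609, 0.793, 0.001, 0.0]
force: [0.4, -0.1, -0.2]
finger_gap: 0.587
t 23.7 tcp [0.4553 0.3786 0.0284] jaw 15.0 tilt 0.13 q6 0.24 F [ 0.4 -0.1 -0.2] gap 0.587
-> (0.4545, 0.378, 0.0225, 14.65) dp [-0.03 -0.09  0.59] roll 0.005
```

```bash
python3 -m creep '{"claw":[4,4,4,4],"dp":[[0,-0.1,0.3],[0,-0.1,0.6],[0,-0.1,0.6],[0,-0.1,0.6]],"roll":[0,0,0,0]}'; python3 -m creep '{"claw":[1,1,1,1,1,1,1,1],"dp":[[0,0,0],[0,0,0],[0,0,0],[0,0,0],[0,0,0],[0,0,0],[0,0,0],[0,0,0]],"roll":[0,0,0,0,0,0,0,0]}' 30; python3 -c "
from h import *
go()"; python3 -m creep '{"claw":[1,1,1,1,1,1],"dp":[[0,0,-1],[0,0,-4],[0,0,-8],[0,0,-11],[0,0,-11],[0,0,-11]],"roll":[0,0,0,0,0,0]}'
python3 - <<'E'
from h import *
s=snap('wrist','w9.png')
go((.603,-.1025,.13,0.73))
E
```

```text
t: 24.1
tcp_pos: [0.4535, 0.3779, 0.0213]
tool_rot: [0.609, 0.793, -0.0, -0.0]
force: [0.7, -0.4, 0.6]
finger_gap: 0.473
t: 24.9
tcp_pos: [0.4538, 0.378, 0.0215]
tool_rot: [0.609, 0.793, 0.0, 0.0]
force: [0.6, -0.2, 2.2]
finger_gap: 0.16
t 24.9 tcp [0.4538 0.378  0.0215] jaw 15.0 tilt 0.03 q6 0.24 F [ 0.6 -0.2  2.2] gap 0.160
t: 25.5
tcp_pos: [0.4536, 0.3779, 0.1323]
tool_rot: [0.609, 0.793, 0.001, 0.0]
force: [-0.4, -0.6, -1.0]
finger_gap: 0.16
t 25.6 tcp [0.4529 0.3775 0.1311] jaw 15.0 tilt 0.08 q6 0.24 F [-0.9  0.1 -0.3] gap 0.158
-> (0.603, -0.1025, 0.13, 0.73) dp [-50.25   2.12   0.12] roll 0.248
```

View pics/w9.png

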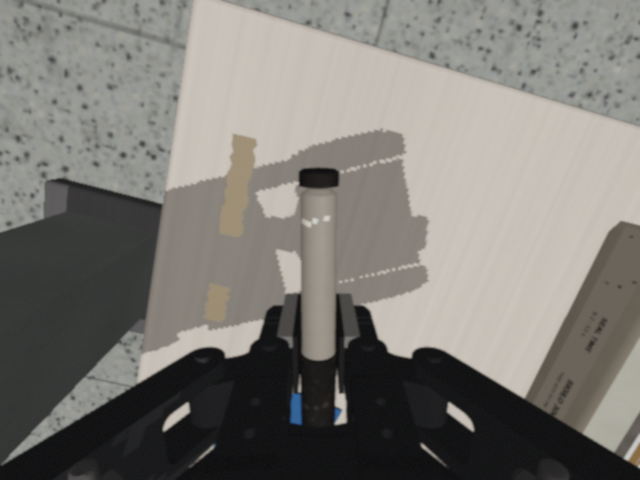

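The marker is held level, from (319,172) to (318,425). I'll carry it to the bar mat with a turn of 0.25 rad.

```bash
python3 -m creep '{"claw":[1,1,1,1,1,1,1,1,1,1,1,1],"dp":[[-2,0.1,0],[-6,0.2,0],[-11,0.4,0],[-16,0.6,0],[-21,0.9,0],[-26,1.1,0],[-31,1.3,0],[-36,1.5,0],[-41,1.7,0],[-45.5,1.9,0],[-49,2.1,0],[-50.2,2.1,0]],"roll":[0.02,0.04,0.07,0.1,0.13,0.16,0.19,0.22,0.24,0.25,0.25,0.25]}'; python3 -m creep '{"claw":[1,1,1],"dp":[[0,0,0],[0,0,0],[0,0,0]],"roll":[0,0,0]}'
python3 - <<'E'
from h import *
s=snap('wrist','w10.png'); W=world(s)
go((.603,-.1025,.025,0.73))
im=s['image'].astype(int); m=(im[...,2]>im[...,0]+35)&(abs(W[...,0]-.603)<.06)&(abs(W[...,1]+.1025)<.085)
Q=W[m]; print(m.sum(),np.nanmedian(Q[:,2]),cv2.minAreaRect((Q[:,:2]*1000).astype('float32')))
m=(W[...,2]>.1)&(W[...,2]<.145)&(np.hypot(W[...,0]-.603,W[...,1]+.1)<.1)
Q=W[m]; print('held y range', Q.min(0),Q.max(0))
E
```

```text
t: 26.75
tcp_pos: [0.6038, -0.1055, 0.1295]
tool_rot: [0.705, 0.71, -0.0, -0.0]
force: [0.4, -0.6, 0.7]
finger_gap: 0.161
t: 27.05
tcp_pos: [0.6022, -0.0995, 0.1307]
tool_rot: [0.703, 0.712, -0.0, -0.001]
force: [-0.4, -0.0, 0.1]
finger_gap: 0.162
t 27.1 tcp [ 0.6025 -0.0995  0.1309] jaw 0.8 tilt 0.12 q6 -0.36 F [0.4 0.1 0.1] gap 0.160
-> (0.603, -0.1025, 0.025, 0.73) dp [-0.31  0.07 10.59] roll 0.0
13587 0.0035857894423295946 ((601.4913330078125, -98.57188415527344), (87.58386993408203, 132.4517364501953), 1.4771404266357422)
held y range [ 0.58225502 -0.1505687   0.11405438] [ 0.62341999 -0.0374958   0.1449879 ]
```

View pics/w10.png

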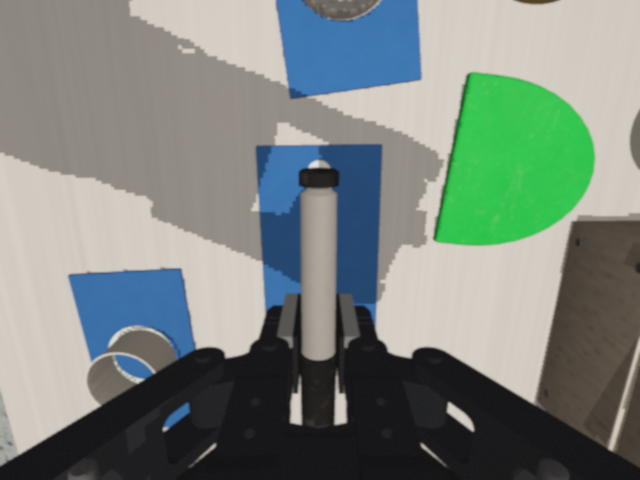

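The marker is over the bar mat, with the white bar's end just visible at (319,162). Compared with the mat's far edge, the marker needs to move about 5 mm in −y.

```bash
python3 -m creep '{"claw":[1,1,1,1,1,1,1,1,1],"dp":[[-0.2,0,2],[-0.4,0,5],[-0.45,0,7.5],[-0.45,0,9],[-0.45,0,9.8],[-0.45,0,10],[-0.45,0,10],[-0.45,0,10],[-0.45,0,10]],"roll":[0,0,0,0,0,0,0,0,0]}'; python3 -c "
from h import *
go((.6025,-.104,.0247,0.73))"
```

```text
t: 28.0
tcp_pos: [0.6042, -0.1064, 0.0324]
tool_rot: [0.703, 0.711, 0.0, 0.001]
force: [0.4, -0.2, 0.6]
finger_gap: 0.163
t 28.0 tcp [ 0.6042 -0.1064  0.0324] jaw 0.6 tilt 0.11 q6 -0.37 F [ 0.4 -0.2  0.6] gap 0.163
-> (0.6025, -0.104, 0.0247, 0.73) dp [ 0.24 -0.16  0.77] roll -0.002
```

```bash
python3 -m creep '{"claw":[1,1,1,1,1,1],"dp":[[0.1,-0.1,0.2],[0.2,-0.1,0.4],[0.2,-0.1,0.6],[0.2,-0.1,0.7],[0.2,-0.1,0.75],[0.2,-0.1,0.75]],"roll":[0,0,0,0,0,0]}'; python3 -c "
from h import *
go()"; python3 -m creep '{"claw":[3.5,3.5,3.5,3.5,3.5],"dp":[[0,0,0],[0,0,0],[0,0,0],[0,0,0],[0,0,0]],"roll":[0,0,0,0,0]}' ; python3 -m creep '{"claw":[3.5,3.5,3.5,3.5,3.5,3.5,3.5],"dp":[[0,0,-1],[0,0,-4],[0,0,-8],[0,0,-12],[0,0,-16],[0,0,-20],[0,0,-20]],"roll":[0,0,0,0,0,0,0]}'
python3 - <<'E'
from h import *
s=snap('wrist','w11.png')
go((.5,.3,.3))
E
```

```text
t: 28.6
tcp_pos: [0.6023, -0.1041, 0.0244]
tool_rot: [0.703, 0.711, -0.0, -0.0]
force: [-1.8, 0.5, 4.7]
finger_gap: 0.162
t 28.6 tcp [ 0.6023 -0.1041  0.0244] jaw 0.6 tilt 0.03 q6 -0.36 F [-1.8  0.5  4.7] gap 0.162
t: 29.1
tcp_pos: [0.6024, -0.1042, 0.0236]
tool_rot: [0.703, 0.711, -0.0, -0.0]
force: [0.1, -0.4, 1.4]
finger_gap: 0.409
t: 29.8
tcp_pos: [0.6061, -0.1053, 0.2312]
tool_rot: [0.703, 0.711, 0.003, 0.006]
force: [0.1, -0.3, -0.3]
finger_gap: 0.413
t 29.9 tcp [ 0.6043 -0.1048  0.2281] jaw 0.6 tilt 0.49 q6 -0.36 F [ 0.1  0.7 -0.1] gap 0.410
-> (0.5, 0.3, 0.3) dp [40.57 -9.92 -7.39] roll 0
```

View pics/w11.png

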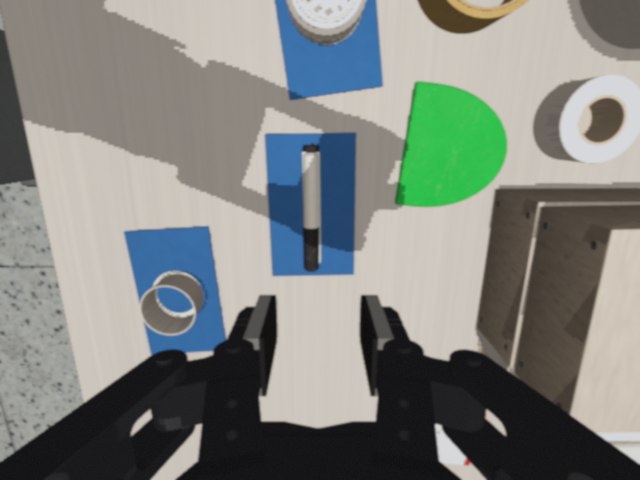

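The marker lies on its bar at (312,208), with a thin strip of the bar showing on its right side. I'll move the arm out of view and measure everything.

```bash
python3 -m creep '{"claw":[3.5,3.5,3.5,3.5,3.5,3.5,3.5,3.5,3.5,3.5,3.5,3.5],"dp":[[4,-1,-4],[8,-2,-7],[13,-4,-7],[18,-5,-7],[23,-6,-7],[28,-8,-7],[33,-9,-7],[38,-11,-7],[43,-14,-7],[48,-18,-7],[52,-21,-7],[54,-23,-7]],"roll":[0,0,0,0,0,0,0,0,0,0,0,0]}'; python3 -m creep '{"claw":[3.5,3.5,3.5],"dp":[[2,-3,0],[4,-6,0],[5,-8,0]],"roll":[0,0,0]}'
python3 - <<'E'
from h import *
np.set_printoptions(precision=4,suppress=True)
go()
for n in ['top','scene']:
    s=snap(n,n+'1.png'); W=world(s)
    for nm,p,zlo,zhi,r in (('timer',(.6142,.0693),.035,.055,.06),('cutter',(.4655,-.1946),.03,.045,.045),('nozzle',(.4582,.1787),.010,.048,.03),('marker',(.6031,-.103),.0115,.03,.075)):
        m=(W[...,2]>zlo)&(W[...,2]<zhi)&(np.hypot(W[...,0]-p[0],W[...,1]-p[1])<r)
        Q=W[m]; print(n,nm,p,m.sum(),'mid',(Q.min(0)+Q.max(0))[:2]/2,'zmax %.4f'%np.percentile(Q[:,2],97),cv2.minAreaRect((Q[:,:2]*1000).astype('float32')))
E
```

```text
t: 31.05
tcp_pos: [0.3779, 0.4186, 0.2924]
tool_rot: [0.703, 0.711, -0.001, -0.0]
force: [0.3, 0.3, -0.5]
finger_gap: 0.41
t: 31.35
tcp_pos: [0.2962, 0.4673, 0.2923]
tool_rot: [0.702, 0.712, -0.002, -0.0]
force: [-0.3, 0.5, 0.3]
finger_gap: 0.411
t 31.4 tcp [0.2962 0.4673 0.2923] jaw 0.8 tilt 0.21 q6 0.79 F [-0.3  0.5  0.3] gap 0.411
top timer (0.6142, 0.0693) 494 mid [0.6127 0.0674] zmax 0.0491 ((611.992919921875, 67.93811798095703), (59.88676071166992, 58.40789031982422), 46.12235641479492)
top cutter (0.4655, -0.1946) 59 mid [ 0.4668 -0.1966] zmax 0.0413 ((466.765380859375, -196.60086059570312), (48.42833709716797, 51.9070930480957), 0.3519477844238281)
top nozzle (0.4582, 0.1787) 66 mid [0.4583 0.1767] zmax 0.0426 ((459.6827087402344, 176.3577117919922), (23.567211151123047, 19.388681411743164), 21.813932418823242)
top marker (0.6031, -0.103) 276 mid [ 0.6021 -0.1038] zmax 0.0213 ((602.1038208007812, -103.87458038330078), (12.903157234191895, 117.13827514648438), 0.6613413095474243)
scene timer (0.6142, 0.0693) 334 mid [0.6128 0.0675] zmax 0.0495 ((612.5345458984375, 67.00076293945312), (59.003639221191406, 59.960906982421875), 10.830930709838867)
scene cutter (0.4655, -0.1946) 212 mid [ 0.4679 -0.1948] zmax 0.0397 ((468.53790283203125, -194.4715118408203), (56.24299621582031, 49.56352233886719), 67.2645034790039)
scene nozzle (0.4582, 0.1787) 128 mid [0.4593 0.1764] zmax 0.0447 ((459.5066223144531, 175.74942016601562), (22.831449508666992, 22.427692413330078), 11.101275444030762)
scene marker (0.6031, -0.103) 264 mid [ 0.6029 -0.1035] zmax 0.0218 ((602.1152954101562, -103.43110656738281), (16.72915267944336, 120.54088592529297), 0.9303008913993835)
```

Run:
```python
import cv2
a=cv2.imread('pics/top1.png')[150:350,100:500]; cv2.imwrite('pics/top1c.png',cv2.resize(a,None,fx=2,fy=2,interpolation=cv2.INTER_CUBIC))
```

```text
(no output)
```

View pics/top1c.png

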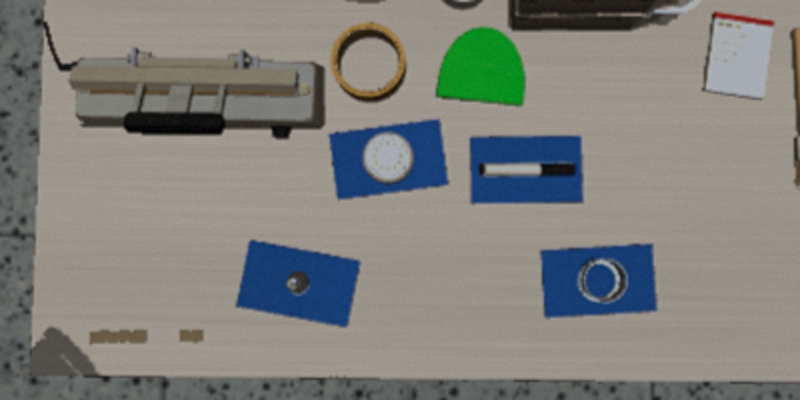

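View pics/scene1.png

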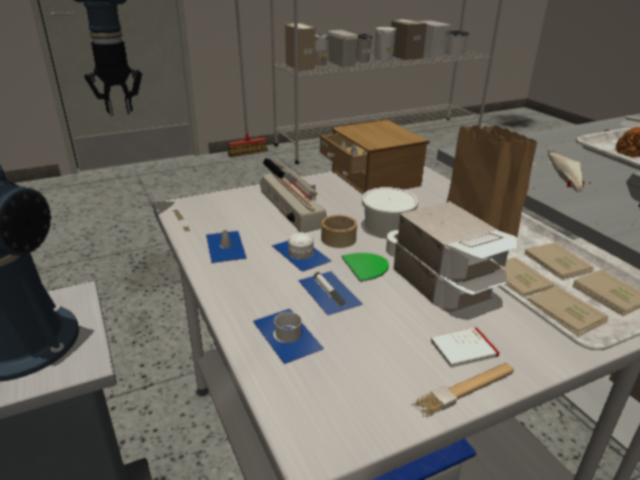

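Every item is within about 3 mm of its outline centre in both fixed cameras. The scene view shows the marker at (328,288) and the nozzle upright at (225,240), with the tape roll and scraper unmoved. I'll let the arm settle and then hand in.

```bash
python3 -m creep '{"claw":[3.5,3.5,3.5],"dp":[[0,0,0],[0,0,0],[0,0,0]],"roll":[0,0,0]}'; python3 -c "
from h import *
print(workorder.sign_off())"
```

```text
t: 31.75
tcp_pos: [0.3003, 0.466, 0.2935]
tool_rot: [0.704, 0.71, -0.0, 0.0]
force: [0.7, -0.6, 0.1]
finger_gap: 0.408
the job is handed in; nothing more can be done
None
```

I put the timer, cutter, nozzle and marker on their own mats in the order listed. I let go of each one, moved the arm clear and handed the job in at about 32 s.

- **Placement:** The last top and scene pictures put each item about 1–3 mm from its outline centre. The timer, cutter and nozzle are upright, and the marker lies along its bar within about 0.3° of the mat's axis.
- **Tape roll and scraper:** I never touched them, and in the last pictures they look to be in the same place; I didn't re-measure them.
- **Disagreements:** The camera estimates differed by a few millimetres. The wrist view put the disc mat's centre about 2 mm further in y than the top view did, and I aimed between the two. Mat centres from the scene camera's edge outlines were 4–7 mm off in y, mostly from its height offset, so I didn't use them. At the end the nozzle measured about 2–3 mm from its mat's centre, although the gripper's own reading at release was within 2 mm.
- **Failures:** No check failed.

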